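# Aim the stand's arm and hang the headset on it

## Robot

A 6-joint arm with a two-finger parallel gripper is mounted at the origin on a cart in front of the work surface, level with it; the furniture and walls round the work are solid. World frame = base frame: x ahead of the robot, y to its left, z up, the work surface at z = 0. Lengths are in mm, angles in rad, forces in N, time in s.
With the tool pointing down it reaches from about 275 to 1000 mm from the base axis. Payload 8.4 kg.
Tool frame: the origin (TCP) lies between the finger pads; the fingertips stand 22 mm ahead of it and the grasp point (between the pads) lies 3 mm ahead of it (r.nose_length is the z of the fingertips in the tool frame, in mm); z points along the fingers, y is the line along which they close (so a half turn about z gives the same grasp; the last joint's range is limited). The gripper opens to 85 mm and grips with 20 to 120 N. Pads are 22 mm wide; open, the fingers measure 114 mm over their backs; the gripper's body (76 mm by 85 mm) begins 54 mm behind the grasp point. The pads swing forward as they close: fully open they stand 13 mm farther back than shut.
Start: joints at [1.184, 0.353, 1.633, -0, 1.155, -0.002], TCP at [234.607, 579.299, 253.281] pointing down, gripper open.
Joint ranges: [-2.63, 2.63], [-0.92, 2.1], [0.06, 2.66], [-1.3, 4.44], [0, 2.69], [-3.02, 3.02]. Speed limits (rad/s): [2.22, 2.22, 2.79, 3.14, 3.14, 3.14].

## Interface

Orientations are given as [roll, pitch, yaw] about the fixed x, y, z axes, in that order (R = Rz(yaw) Ry(pitch) Rx(roll)).
In Python, from rig import r gives the robot as it stands.
- The arm moves only by the shell command python3 steer.py [FORCE], which reads ROWS from standard input. ROWS is one flat JSON list of numbers that holds 1 to 5 rows one after another, with no inner brackets; each row has 7 numbers: a rotation vector rx, ry, rz in fractions of the full range, 1 being pi rad, then dx, dy, dz in parts of the range, where 1.0 means 400 mm, then the opening from 0.0 (shut) to 1.0 (fully open); each row shifts and turns the commanded pose from where the row before left it, along the tool's axes as they then stand; what a row does not reach is not made up. A row lasts 1/12 s, in which the tool goes at most 41.7 mm and 0.125 rad, less where a joint would pass 70% of its speed; a pose out of reach is approached as far as the arm can. The fingers move at their own pace and stop on an object; FORCE is the grip in N (left out, the last holds). Time passes only in rows, so rows that do not move let the fingers close. It prints the time, the measured TCP pose, the force, the opening and the grip force at its end. No shift or turn number may pass 1 either way. Input that does not fit is refused with a message, and nothing moves.
- r.sense(): the state, without advancing time (a new reading comes with each control period).
- r.grab_frame(name): name is "scene" or "top" or "wrist"; returns the picture (384x512x3 uint8, red, green, blue); there is no depth.
- r.camera_params(name): a dict with "fx", "fy", "cx", "cy" (pixels), "rvec" (rotation vector, rad) and "tvec" (3), from world to camera coordinates, as OpenCV has them. Camera axes: x right, y down, z forward; pixel columns grow to the right and rows downward; lengths in mm; the calibration is good to about 2 mm. The wrist camera is an equidistant fisheye: a pixel r from the principal point sees the ray r / f radians off the axis. A picture is of the moment at which its call begins: read the wrist's pose just before it. camera_params takes no time and is no camera call; for the wrist camera it gives the pose at the moment of the call.
- r.sign_off(): hands the job in; it is judged then, once.
The state is a dict: "clock": time; "qpos": joint angles; "qvel": joint speeds; "joint_efforts": joint torques, N m; "eef_pos": TCP position; "tcp_rot": TCP orientation; "contact_force": force on the tool from outside, world axes, zero at the start; "wrist_torque": the same for the moment, N m; "opening": opening from 0.0 (shut) to 1.0 (fully open); "grasp_force": force on a finger pad.
Only numpy, scipy, OpenCV 4.12 (cv2) and the standard library are available. Lean on these libraries where they do the work, as an engineer would, in place of code of your own. Each camera call takes 0.05 s, during which the arm holds its last target. There are 200 camera calls.

## Task

The arm of the headset stand has been knocked aside: turn it counter-clockwise (seen from above) until it points straight along the raised pointer on the stand's foot, and leave it there. Then hang the headset over the arm by the pad of its headband, with one ear cup down each side, at about the middle of the arm's bare pipe, and let go so that it hangs still. Do not shift the brown hair clipper or the red brush lying nearby.

Things in the scene. Friction and masses are not known exactly. Their poses are not given: they have to be found in the camera images.
- stand: Heavy headset stand, cannot be moved: round dark steel foot 144 mm across, 12 mm thick, with a central upright pipe 22 mm thick; on top a 32 mm wide elbow turns and carries the arm. Origin: centre of the foot's underside, on the upright's axis; z up, x from the upright along the raised pointer on the foot.
- mark (a point): Tip of the raised pointer (brass bar, 40 x 12 mm, 5.5 mm high, lying radially on the foot): 64 mm out from the upright's axis along the stand's x axis, 17.5 mm above the worktop.
- hanger (a joint): Angle of the arm about the upright, rad: 0 = along the pointer, positive counter-clockwise from above. Starts at -1.3 to -0.7; range -1.6 to 0.6, no stop at 0; stays where left; needs 0.25 N m. The level arm's centre line is 161 mm above the worktop: elbow to 30 mm from the upright's axis, bare pipe 22 mm thick to 148 mm (can be gripped across from above), 30 mm wide end cap.
- hang_point (a point): Point on top of the arm's bare pipe, 90 mm out from the upright's axis, 172 mm above the worktop; turns with the arm; its x axis points outward along the arm, z up.
- headset: Rigid over-ear headset, 0.15 to 0.3 kg, standing on flat-bottomed ear cups, band up; 166 mm wide (y), 60 deep (x), 140 high (z). Origin: midway between the cups at their undersides. Cups 70 mm high, 112 apart inside. Crown of the band: firm black pad 26 mm along x, 56 along y, from 120 to 140 mm above the origin; grip it across its 26 mm from above. A 20 mm wide band curves down to each cup.
- crown (a point): Centre of the underside of the headband's pad, 120 mm above the headset's origin; axes as the headset's. This is what rests on the arm.
- clipper_brown: Bystander: brown hair clipper, 53 x 195 x 42 mm, lying on the thin dark mat behind stand and headset. Origin: centre of its underside.
- fade_brush: Bystander: red brush with a black end, 29 x 131 x 29 mm, lying on the worktop between stand and headset, to the front. Origin: centre of its underside.

How it is judged (in metres and radians):
On the way:
1. the arm is turned to point along the pointer (within 0.15 rad) while the headset still stands on the worktop (value of joint hanger between -0.15 and 0.15 rad and height (world z) of headset below 0.02 m and angle between headset's own z axis and vertical below 0.3 rad), for 0.2 s.
At the end, for the whole second after the job is handed in: Arm along the pointer within 0.15 rad; headset released and at rest, its pad resting on the pipe within 45 mm of the hang point along the arm, 22 mm across it, 10 mm in height; band square across the arm within 0.35 rad, upright within 0.3 rad (value of joint hanger between -0.15 and 0.15 rad and x of crown in the frame of hang_point between -0.045 and 0.045 m and y of crown in the frame of hang_point between -0.022 and 0.022 m and z of crown in the frame of hang_point between -0.01 and 0.01 m and angle between headset's own z axis and vertical below 0.3 rad and angle between the x axis of headset and the x axis of hang_point, either way round below 0.35 rad and contact force between headset and stand above 0.7 N and contact force between headset and the fingers below 0.1 N and linear speed of headset below 0.03 m/s and angular speed of headset below 0.3 rad/s); the robot touches nothing.
It fails at once if the hair clipper is shifted by more than 30 mm (distance of clipper_brown from where it was at the start of the episode above 0.03 m).
It fails at once if the brush is shifted by more than 30 mm (distance of fade_brush from where it was at the start of the episode above 0.03 m).
It also fails if it takes over 58 s, if anything falls off the work surface, if the arm or the gripper's body presses on something with over 40 N, if the wrist force passes 120 N, or if a joint passes its speed limit or range.

## Working session

There is one attempt and no reset: what is moved stays moved. The work goes in short steps, Python scripts to look and compute and a shell command to move; the robot and the scene stay as the last step left them, time stands still between calls to the robot, and variables do not carry over. Pictures are saved under pics/ and viewed, at most 10 in all, crops included, and the job is handed in when it is done.

```bash
ls; mkdir -p pics
python3 - <<'E'
from rig import r
import cv2,json
import numpy as np
s=r.sense(); print(s['tcp_rot'],s['eef_pos'])
for n in ("scene","top"):
    f=r.grab_frame(n); cv2.imwrite(f'pics/{n}0.png',f[:,:,::-1]); p=r.camera_params(n); print(n,p)
    R=cv2.Rodrigues(np.array(p['rvec'],float))[0]; print(-R.T@np.array(p['tvec']))
E
```

```text
pics
rig.py
steer.py
[-3.14019737e+00 -4.50375906e-06  2.75679125e+00] [234.43085702 578.87324081 252.58055466]
scene {'fx': 365.93599664820135, 'fy': 365.93599664820135, 'cx': 259.7747277048111, 'cy': 193.22903736026532, 'rvec': array([ 1.98880588, -1.19105906,  0.59920778]), 'tvec': array([-65.54904709, 495.19010989, 449.1956173 ])}
[-12.93387585 -63.88492068 668.60904636]
top {'fx': 357.49007100689585, 'fy': 357.49007100689585, 'cx': 252.17640625725275, 'cy': 186.09344966236347, 'rvec': array([ 2.09139933, -2.07782834,  0.07817673]), 'tvec': array([241.44616206, 570.76376406, 870.33457458])}
[408.87147451 153.2358093  975.13727204]
```

View pics/scene0.png

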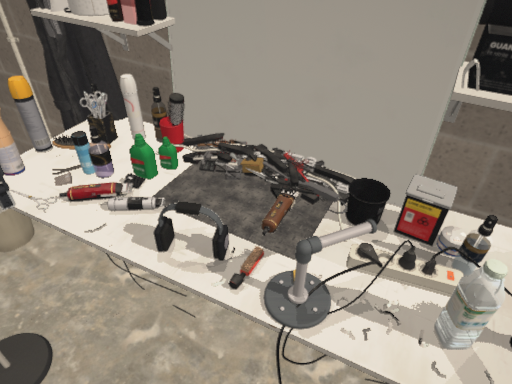

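View pics/top0.png

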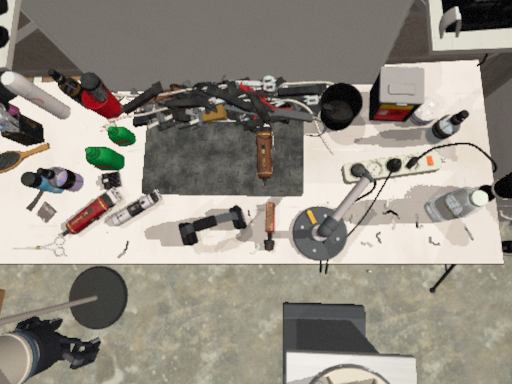

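The scene picture has the headset at the left (cups near (165,235) and (220,242)). In the top picture the foot is near (320,233), the brass pointer near (311,216), and the arm ends near (362,172). I'll zoom in for exact pixels.

```bash
cat > h.py <<'E'
from rig import r
import cv2, numpy as np
def cam(n):
    p=r.camera_params(n); K=np.array([[p['fx'],0,p['cx']],[0,p['fy'],p['cy']],[0,0,1]])
    return K,cv2.Rodrigues(np.array(p['rvec'],float))[0],np.array(p['tvec'],float)
def ray(n,uv,z):
    K,R,t=cam(n); c=-R.T@t; d=R.T@np.linalg.solve(K,[uv[0],uv[1],1]); return c+d*(z-c[2])/d[2]
def proj(n,P):
    K,R,t=cam(n); return cv2.projectPoints(np.array(P,float).reshape(-1,3),cv2.Rodrigues(R)[0],t,K,None)[0].reshape(-1,2)
E
python3 - <<'E'
from h import *
i=cv2.imread('pics/top0.png')
c=cv2.resize(i[155:265,170:390],None,fx=3.6,fy=3.6,interpolation=cv2.INTER_CUBIC)
cv2.imwrite('pics/topz.png',c)
hsv=cv2.cvtColor(i,cv2.COLOR_BGR2HSV)
m=cv2.inRange(hsv,(12,120,120),(35,255,255)); m[:200]=0;m[230:]=0;m[:,:295]=0;m[:,330:]=0
ys,xs=np.nonzero(m); print('brass',len(xs),xs.mean(),ys.mean(),ray('top',(xs.mean(),ys.mean()),17.5),cv2.minAreaRect(np.c_[xs,ys].astype(np.float32)))
E
```

```text
brass 75 311.0933333333333 216.42666666666668 [494.98466613  91.47168653  17.5       ] ((310.9000244140625, 216.30001831054688), (14.758047103881836, 4.919349670410156), 63.43495178222656)
```

View pics/topz.png

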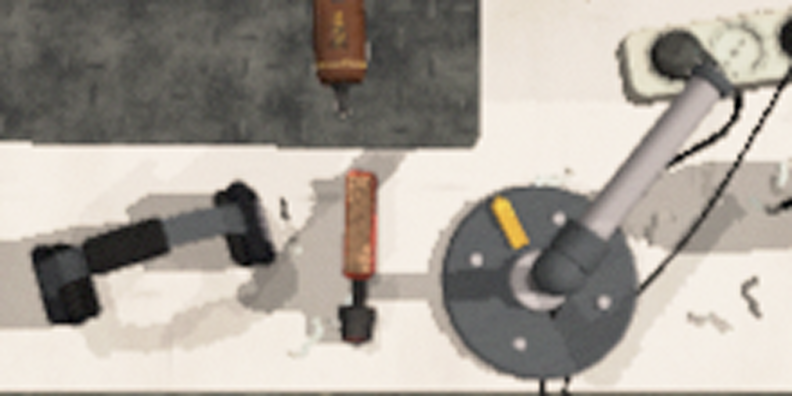

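The zoomed view shows the foot disc centred near (540,283) in the crop, the brass pointer from (497,203) to (518,245), and the arm from the elbow (565,260) to the cap (710,80). The headset pad runs from (85,258) to (168,232), with cups near (65,283) and (245,225). The clipper's tip is near (343,112), and the brush lies along x≈358.

Run:
```python
from h import *
i=cv2.imread('pics/top0.png')
z=lambda X,Y:(170+X/3.6-.36,155+Y/3.6-.36)
hsv=cv2.cvtColor(i,cv2.COLOR_BGR2HSV)
# foot edge pts
E=[(443,280),(636,290),(540,186),(535,380),(470,215),(472,350),(608,350)]
P=np.array([ray('top',z(*e),12)[:2] for e in E])
A=np.c_[2*P,np.ones(len(P))]; s=np.linalg.lstsq(A,(P**2).sum(1),rcond=None)[0]; print('foot',s[:2],np.sqrt(s[2]+s[:2]@s[:2]))
c=s[:2]; tip=ray('top',z(495,200),17.5)[:2]; b=np.array([494.98,91.47]);print('tip',tip-c,np.linalg.norm(tip-c),'bc',b-c,np.linalg.norm(b-c),np.arctan2(*(tip-c)[::-1]),np.arctan2(*(b-c)[::-1]))
m=ray('top',z(650,164),172)[:2];a=ray('top',z(600,225),172)[:2]; e=ray('top',z(705,95),172)[:2]; print('arm',a,m,e,np.arctan2(*(e-a)[::-1]),np.arctan2(*(e-c)[::-1]))
p1=ray('top',z(85,258),138)[:2];p2=ray('top',z(168,232),138)[:2];print('pad',p1,p2,(p1+p2)/2,np.linalg.norm(p1-p2),np.arctan2(*(p1-p2)[::-1]))
for n,q in(('brush',[(360,172),(357,340)]),('clip',[(343,112),(341,80)])):
  print(n,[ray('top',z(*k),20)[:2] for k in q])
# dark pixels of pad in the top image
g=i.max(2); 
m=((g<60)).astype(np.uint8); n,l,st,ce=cv2.connectedComponentsWithStats(m)
for k in range(1,n):
  x,y,w,h,a=st[k]
  if a>30 and 170<x<260 and y>195 and y<260: print('comp',st[k],ce[k])
```

```text
foot [452.2112214   70.46290385] 69.8445606320293
tip [59.29591369 31.19089262] 66.99908329296714 bc [42.7687786  21.00709615] 47.649412504900205 0.48424701494661443 0.4565653795343974
arm [479.8623492   46.44049431] [517.62048734  15.2678351 ] [560.73041027 -19.38184649] -0.6831877292544901 -0.6915325090623773
pad [458.86975199 377.00467831] [476.43759972 321.86087883] [467.65367585 349.43277857] 57.87458763831269 1.879212882724534
brush [array([531.78644144, 201.44711636]), array([408.06847144, 202.82682079])]
clip [array([577.36009855, 214.57667454]), array([601.99630207, 216.31320655])]
comp [230 206  16  23 175] [237.84       217.79428571]
comp [179 216  38  29 451] [195.72283814 229.01995565]
```

Units first: shifts go in shares of 400 mm and turns go in shares of pi rad. So -30 mm / 400 = -0.075, -26 mm / 400 = -0.065.

```bash
echo '[0, 0, 0, -0.0375, -0.0325, 0, 1, 0, 0, 0, -0.075, -0.065, 0, 1, 0, 0, 0, -0.075, -0.065, 0, 1, 0, 0, 0, -0.075, -0.065, 0, 1, 0, 0, 0, -0.075, -0.065, 0, 1]' | python3 steer.py
echo '[0, 0, 0, -0.075, -0.065, 0, 1, 0, 0, 0, -0.075, -0.065, 0, 1, 0, 0, 0, -0.075, -0.065, 0, 1, 0, 0, 0, -0.075, -0.065, 0, 1, 0, 0, 0, -0.075, -0.065, 0, 1]' | python3 steer.py
echo '[0, 0, 0, -0.075, -0.065, 0, 1, 0, 0, 0, -0.075, -0.065, 0, 1, 0, 0, 0, -0.075, -0.065, 0, 1, 0, 0, 0, -0.075, -0.065, 0, 1, 0, 0, 0, -0.075, -0.065, 0, 1]' | python3 steer.py
echo '[0, 0, 0, -0.045, -0.0325, 0, 1, 0, 0, 0.0318, 0, 0, 0, 1, 0, 0, 0.0318, 0, 0, 0, 1, 0, 0, 0.0318, 0, 0, 0, 1, 0, 0, 0, 0, 0, 0, 1]' | python3 steer.py
cat >> h.py <<'E'
from scipy.spatial.transform import Rotation as Ro
def go(P,yaw):
    s=r.sense(); R=Ro.from_euler('xyz',s['tcp_rot']); d=R.inv().apply(np.array(P)-s['eef_pos'])
    rv=(R.inv()*Ro.from_euler('xyz',[np.pi,0,yaw])).as_rotvec()
    print('at',np.round(s['eef_pos'],1),np.round(s['tcp_rot'],3),'move',np.round(d,1),'rot',np.round(rv,3),'t',s['clock'])
E
python3 -c "
from h import *
go([525.6,10.2,164],2.456)"
```

```text
clock: 0.52
eef_pos: [316.0, 418.4, 252.9]
tcp_rot: [-3.141, -0.0, 2.758]
contact_force: [0.5, -0.6, 0.2]
opening: 1.003
grasp_force: 0.0
clock: 0.93
eef_pos: [406.3, 241.5, 253.2]
tcp_rot: [-3.141, -0.0, 2.757]
contact_force: [1.0, -0.0, 0.4]
opening: 0.998
grasp_force: 0.0
clock: 1.35
eef_pos: [496.6, 64.6, 253.2]
tcp_rot: [-3.142, -0.0, 2.757]
contact_force: [0.5, 0.8, -0.4]
opening: 0.999
grasp_force: 0.0
clock: 1.77
eef_pos: [507.9, 47.4, 252.9]
tcp_rot: [-3.141, -0.001, 2.452]
contact_force: [-0.6, -0.5, 0.5]
opening: 1.003
grasp_force: 0.0
at [507.9  47.4 252.9] [-3.141e+00 -1.000e-03  2.452e+00] move [-37.4 -17.4  88.9] rot [-0.001 -0.001 -0.004] t 1.7667
```

In the tool's units: 22 mm / 400 = 0.055, -18.7 mm / 400 = -0.0468.

```bash
echo '[0, 0, 0, -0.0468, -0.0218, 0, 1, 0, 0, 0, -0.0468, -0.0218, 0, 1, 0, 0, 0, 0, 0, 0.055, 1, 0, 0, 0, 0, 0, 0.055, 1, 0, 0, 0, 0, 0, 0.055, 1]' | python3 steer.py
echo '[0, 0, 0, 0, 0, 0.055, 1, 0, 0, 0, 0, 0, 0, 0, 0, 0, 0, 0, 0, 0, 0, 0, 0, 0, 0, 0, 0, 0, 0, 0, 0, 0, 0, 0, 0]' | python3 steer.py 30
echo '[0, 0, 0, 0, 0, 0, 0, 0, 0, 0, 0, 0, 0, 0, 0, 0, 0, 0, 0, 0, 0, 0, 0, 0, 0, 0, 0, 0, 0, 0, 0, 0, 0, 0, 0]' | python3 steer.py 30
python3 - <<'E'
from h import *
go([525.6,10.2,164],2.456)
cv2.imwrite('pics/s1.png',cv2.resize(r.grab_frame('scene')[180:340,200:420,::-1],None,fx=3,fy=3))
E
```

```text
clock: 2.18
eef_pos: [526.2, 10.5, 186.7]
tcp_rot: [3.141, 0.001, 2.46]
contact_force: [0.2, -0.6, -0.7]
opening: 1.001
grasp_force: 0.0
clock: 2.6
eef_pos: [527.0, 10.7, 166.7]
tcp_rot: [3.14, 0.002, 2.458]
contact_force: [0.1, -0.7, -0.2]
opening: 0.453
grasp_force: 0.0
clock: 3.02
eef_pos: [526.8, 10.7, 166.7]
tcp_rot: [3.14, 0.002, 2.457]
contact_force: [-2.3, -0.2, 6.1]
opening: 0.246
grasp_force: 29.1
at [526.8  10.7 166.7] [3.140e+00 2.000e-03 2.457e+00] move [ 0.6 -1.1  2.7] rot [0.001 0.002 0.001] t 3.0167
```

View pics/s1.png

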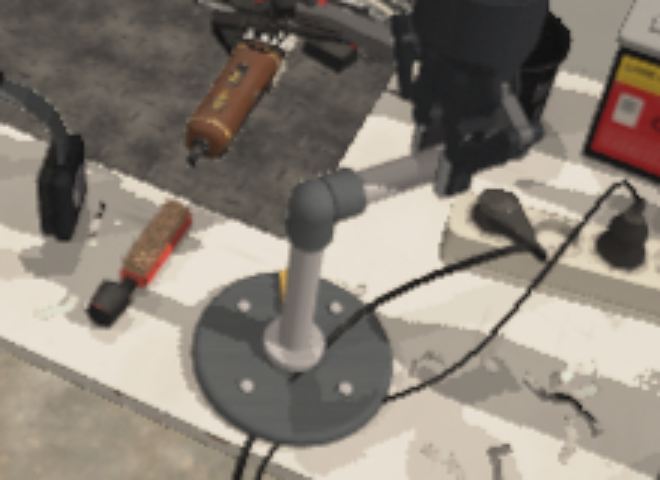

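The fingers grip the pipe mid-arm, and the clipper and brush are clear. Next I turn it along the arc.

In the tool's units: 9.5 mm / 400 = 0.0238, 4.8 mm / 400 = 0.012, -0.1 rad / 3.1416 = -0.0318.

```bash
echo '[0, 0, -0.0159, 0.0003, 0.012, 0, 0, 0, 0, -0.0318, 0.0013, 0.0238, 0, 0, 0, 0, -0.0318, 0.0013, 0.0238, 0, 0, 0, 0, -0.0318, 0.0013, 0.0238, 0, 0, 0, 0, -0.0318, 0.0013, 0.0238, 0, 0]' | python3 steer.py 30
echo '[0, 0, -0.0318, 0.0013, 0.0238, 0, 0, 0, 0, -0.0318, 0.0013, 0.0238, 0, 0, 0, 0, -0.0318, 0.0013, 0.0238, 0, 0, 0, 0, -0.0318, 0.0013, 0.0238, 0, 0, 0, 0, 0, 0, 0, 0, 0]' | python3 steer.py
echo '[0, 0, -0.0318, 0.0013, 0.0238, 0, 0, 0, 0, -0.0318, 0.0013, 0.0238, 0, 0, 0, 0, -0.0318, 0.0013, 0.0238, 0, 0, 0, 0, 0, 0, 0, 0, 0, 0, 0, 0, 0, 0, 0, 0]' | python3 steer.py
python3 -c "
from h import *
go([452.2+95*np.cos(.465),70.5+95*np.sin(.465),166],.465+np.pi)"
```

```text
clock: 3.48
eef_pos: [545.3, 48.9, 166.7]
tcp_rot: [-3.142, 0.001, 2.912]
contact_force: [-4.5, -1.5, 9.4]
opening: 0.245
grasp_force: 29.3
clock: 3.9
eef_pos: [546.1, 87.8, 166.7]
tcp_rot: [3.141, 0.001, -2.969]
contact_force: [-3.0, 0.2, 8.2]
opening: 0.247
grasp_force: 29.5
clock: 4.32
eef_pos: [537.1, 114.2, 166.7]
tcp_rot: [-3.142, 0.001, -2.675]
contact_force: [-4.1, 1.1, 8.1]
opening: 0.243
grasp_force: 29.6
at [537.1 114.2 166.7] [-3.142e+00  1.000e-03 -2.675e+00] move [ 0.5 -1.   0.7] rot [-0.     0.001  0.002] t 4.3167
```

Arm is at about 0.467. I release, rise, and check it with the top view.

In the tool's units: -30 mm / 400 = -0.075, -15 mm / 400 = -0.0375, 0.1 rad / 3.1416 = 0.0318.

```bash
echo '[0, 0, 0, 0, 0, 0, 1, 0, 0, 0, 0, 0, 0, 1, 0, 0, 0, 0, 0, 0, 1, 0, 0, 0, 0, 0, 0, 1, 0, 0, 0, 0, 0, 0, 1]' | python3 steer.py
echo '[0, 0, 0, 0, 0, 0, 1, 0, 0, 0, 0, 0, -0.075, 1, 0, 0, 0, 0, 0, -0.075, 1, 0, 0, 0, 0, 0, -0.075, 1, 0, 0, 0.0318, 0, 0, -0.0375, 1]' | python3 steer.py
python3 -c "
from h import *
go([467.65,349.4,270],1.879)"
```

```text
clock: 4.73
eef_pos: [537.2, 113.5, 165.3]
tcp_rot: [-3.142, 0.0, -2.677]
contact_force: [-1.3, 0.2, 0.4]
opening: 0.943
grasp_force: 0.0
clock: 5.15
eef_pos: [538.4, 113.8, 273.8]
tcp_rot: [-3.141, 0.004, -2.775]
contact_force: [1.7, -0.5, 1.1]
opening: 0.998
grasp_force: 0.0
at [538.4 113.8 273.8] [-3.141  0.004 -2.775] move [-18.4 245.3   3.7] rot [0.003 0.003 1.629] t 5.15
```

In the tool's units: 40 mm / 400 = 0.1, 20 mm / 400 = 0.05.

```bash
echo '[0, 0, 0, -0.0038, 0.05, 0, 1, 0, 0, 0, -0.0075, 0.1, 0, 1, 0, 0, 0, -0.0075, 0.1, 0, 1, 0, 0, 0, -0.0075, 0.1, 0, 1, 0, 0, 0, -0.0075, 0.1, 0, 1]' | python3 steer.py
echo '[0, 0, 0, -0.0075, 0.1, 0, 1, 0, 0, 0, -0.005, 0.0625, 0, 1, 0, 0, 0.0382, 0, 0, 0, 1, 0, 0, 0.0382, 0, 0, 0, 1, 0, 0, 0.0382, 0, 0, 0, 1]' | python3 steer.py
echo '[0, 0, 0.0382, 0, 0, 0, 1, 0, 0, 0.0382, 0, 0, 0, 1, 0, 0, 0.0382, 0, 0, 0, 1, 0, 0, 0.0382, 0, 0, 0, 1, 0, 0, 0.0382, 0, 0, 0, 1]' | python3 steer.py
echo '[0, 0, 0.0382, 0, 0, 0, 1, 0, 0, 0.0382, 0, 0, 0, 1, 0, 0, 0.0382, 0, 0, 0, 1, 0, 0, 0.0382, 0, 0, 0, 1, 0, 0, 0.0382, 0, 0, 0, 1]' | python3 steer.py
python3 - <<'E'
from h import *
go([467.65,349.4,260],1.879)
a=cv2.resize(r.grab_frame('top')[155:265,230:390,::-1],None,fx=3.6,fy=3.6,interpolation=2)
w=r.grab_frame('wrist')[:,:,::-1]; w=cv2.resize(w,(528,396))
cv2.imwrite('pics/c2.png',a); cv2.imwrite('pics/w2.png',w); print(a.shape,r.camera_params('wrist'))
E
```

```text
clock: 5.57
eef_pos: [484.8, 287.9, 270.4]
tcp_rot: [3.142, 0.0, -2.777]
contact_force: [0.9, 0.3, 0.3]
opening: 0.999
grasp_force: 0.0
clock: 5.98
eef_pos: [466.5, 349.7, 270.0]
tcp_rot: [-3.141, -0.0, -3.141]
contact_force: [-0.1, -0.5, -0.6]
opening: 1.006
grasp_force: 0.0
clock: 6.4
eef_pos: [467.0, 348.9, 270.1]
tcp_rot: [-3.141, -0.0, 2.541]
contact_force: [-0.7, 0.4, 0.4]
opening: 1.001
grasp_force: 0.0
clock: 6.82
eef_pos: [467.0, 348.9, 270.1]
tcp_rot: [-3.141, 0.0, 1.941]
contact_force: [0.4, 0.5, 0.7]
opening: 0.999
grasp_force: 0.0
at [467.  348.9 270.1] [-3.141  0.     1.941] move [ 0.2  0.8 10.1] rot [-0.     0.     0.062] t 6.8167
(396, 576, 3) {'fx': 297.3186396354542, 'fy': 297.3186396354542, 'cx': 249.84937078643574, 'cy': 190.03891365836463, 'rvec': array([-2.77697764, -0.52556219, -0.08467659]), 'tvec': array([-562.10135136,  100.18091758,  443.39717008])}
```

View pics/c2.png

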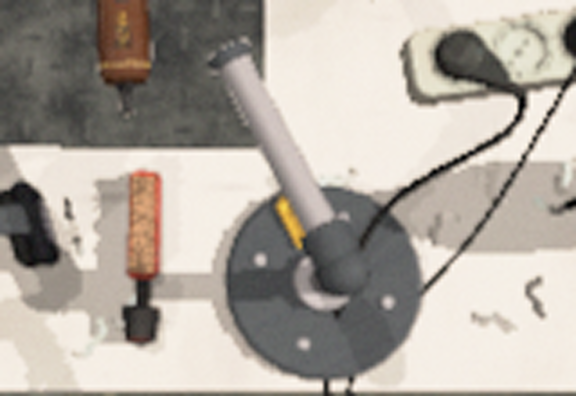

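View pics/w2.png

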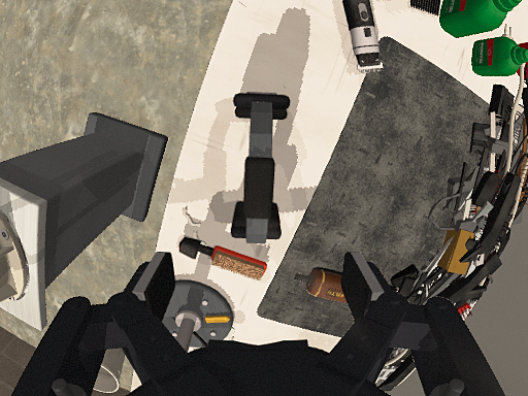

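The top crop shows the arm running from the elbow (318,220) to the cap (229,53), alongside the pointer. In the wrist view the pad is centred near (259,184), its edges are x≈245 and 274, and its ends are y≈158 and 210.

Run:
```python
from h import *
z=lambda X,Y:(230+X/3.6-.36,155+Y/3.6-.36)
c=np.array([452.2,70.5])
a=ray('top',z(312,212),172)[:2]; e=ray('top',z(242,80),172)[:2]
t=ray('top',z(282,205),17.5)[:2]; u=ray('top',z(300,242),17.5)[:2]
ang=lambda v:np.arctan2(v[1],v[0])
print('arm',ang(e-a),ang(e-c),'pointer',ang(t-u),ang(t-c))
def w(X,Y,h):
    K,R,tt=cam('wrist'); d=np.array([X/1.03125-K[0,2],Y/1.03125-K[1,2]]); n=np.linalg.norm(d); th=n/K[0,0]
    v=R.T@np.r_[d/n*np.sin(th),np.cos(th)]; C=-R.T@tt; return (C+v*(h-C[2])/v[2])
p=w(259,158,139)[:2];q=w(260,210,139)[:2]; print(p,q,(p+q)/2,np.linalg.norm(p-q),ang(p-q)); l=w(245,184,139)[:2];rr=w(273.5,184,139)[:2]; print(l,rr,(l+rr)/2,ang(rr-l))
go([*(p+q)/2,133],1.879)
# dark mask refine in wrist frame
```

```text
arm 0.4703646957463689 0.47964252999055235 pointer 0.438928683938517 0.48071706028966565
[456.75146482 377.80541945] [474.48003256 335.1978429 ] [465.61574869 356.50163118] 46.14875614667598 1.9650956089923857
[453.91672281 352.52246988] [476.4767182  361.38274552] [465.19672051 356.9526077 ] 0.3742345526427713
at [466.9 349.  270.2] [-3.141  0.     1.945] move [  7.5   1.6 137.2] rot [-0.     0.     0.066] t 6.9167
```

Run:
```python
from h import *
ang=lambda v:np.arctan2(v[1],v[0])
z=lambda X,Y:(170+X/3.6-.36,155+Y/3.6-.36)
def w(X,Y,h):
    K,R,tt=cam('wrist'); d=np.array([X/1.03125-K[0,2],Y/1.03125-K[1,2]]); n=np.linalg.norm(d); th=n/K[0,0]
    v=R.T@np.r_[d/n*np.sin(th),np.cos(th)]; C=-R.T@tt; return (C+v*(h-C[2])/v[2])[:2]
a,b=ray('top',z(65,283),45)[:2],ray('top',z(245,225),45)[:2]; print('top',a,b,(a+b)/2,np.linalg.norm(a-b),ang(a-b))
a,b=w(262,106,45),w(256,220,55); print('wr',a,b,(a+b)/2,np.linalg.norm(a-b),ang(a-b))
# pad edges per row in wrist image
i=cv2.imread('pics/w2.png').max(2)
for y in (160,166,172,178,184,190,196): 
    x=np.nonzero(i[y,225:295]<45)[0]+225; print(y,x.min() if len(x) else None,x.max() if len(x) else None, w((x.min()+x.max()+1)/2,y,138) if len(x) else None)
t=cv2.imread('pics/top0.png')[205:245,175:250].max(2); 
for y in range(10,26,2): print(y+205,' '.join('%3d'%v for v in t[y,10:55]))
```

```text
top [446.03879595 416.03659094] [489.44151754 283.78644677] [467.74015675 349.91151885] 139.19014646482208 1.8879076670462895
wr [445.33407455 416.99342748] [487.11953433 292.02759458] [466.22680444 354.51051103] 131.7667789747459 1.8934841556908308
160 246 273 [458.23074167 376.33982899]
166 246 273 [460.1211663  371.55069658]
172 246 273 [462.02882934 366.71926747]
178 245 273 [463.56064687 361.68610943]
184 245 272 [465.10860809 356.60016622]
190 245 272 [467.07368329 351.61347448]
196 245 272 [469.06298743 346.56610564]
215 244 243 242 242 242 242 240 235 237 236 235 235 236 236 234 235 235 237 237 236 223 171 174 166 150 148 132 112 108 128 153 142 113 119 101 101 101  98  99  99  95 101 100  99  98
217 243 243 242 238 227 228 223 219 218 219 220 220 219 207 169 172 174 165 142 141 120  81  70  35  34  28  35  34  35  48  75 100  95  97 104  99  99  99 101 103  97 101  99 100 101
219 185 188 184 183 183 175 171 175 173 170 169 164 141 140 120  64  46  35  30  37  34  37  38  30  34  36  37  36  38  35  60  89 100  99 101  98 100  98 101  97  98  99  97  97  98
221 183 169 175 18
[... 201 characters left out ...]
  31  27  33  33  32  38  38  40  36  38  44  38  36  38  36  32  41  34  36  37  38  37  36  56 106 140 137 145 159 170 171 171 172 169 172 173 170
225  46  61  60  75  80  71  66  55  39  34  35  35  34  37  38  39  36  38  38  40  36  39  37  39  38  36  31  29  24  40  74 108 147 170 171 171 171 171 171 171 168 166 169 169 169
227  59  72  80  80  80  80  74  67  59  31  33  35  35  36  36  30  36  35  35  38  34  32  25  44  74  98 122 143 168 186 184 182 178 171 171 173 173 174 174 171 171 169 170 169 171
229  58  65  73  75  76  73  74  63  59  41  30  31  33  31  33  30  41  63 117 167 177 193 220 233 224 170 176 180 189 187 186 189 188 184 182 174 181 181 185 182 180 171 172 169 170
```

In the tool's units: 35 mm / 400 = 0.0875, 30 mm / 400 = 0.075, 0.052 rad / 3.1416 = 0.0166.

```bash
echo '[0, 0, 0.0166, 0, 0.0025, 0.025, 1, 0, 0, 0, 0, 0, 0.0875, 1, 0, 0, 0, 0, 0, 0.0875, 1, 0, 0, 0, 0, 0, 0.075, 1, 0, 0, 0, 0, 0, 0.025, 1]' | python3 steer.py
echo '[0, 0, 0, 0, 0, 0.0125, 1, 0, 0, 0, 0, 0, 0, 1, 0, 0, 0, 0, 0, 0, 1, 0, 0, 0, 0, 0, 0, 1, 0, 0, 0, 0, 0, 0, 1]' | python3 steer.py
python3 -c "
from h import *
print(r.nose_length)
go([467.5,349.8,145],1.89)"
```

```text
clock: 7.33
eef_pos: [465.8, 347.8, 146.1]
tcp_rot: [-3.136, 0.002, 1.899]
contact_force: [-0.1, -0.5, -0.1]
opening: 0.998
grasp_force: 0.0
clock: 7.75
eef_pos: [468.7, 350.0, 147.0]
tcp_rot: [3.139, -0.001, 1.895]
contact_force: [0.3, -0.4, -0.1]
opening: 1.0
grasp_force: 0.0
22.0
at [468.7 350.  147. ] [ 3.139e+00 -1.000e-03  1.895e+00] move [ 0.2 -1.2  2. ] rot [ 0.003 -0.001  0.005] t 7.75
```

In the tool's units: 2 mm / 400 = 0.005, -1 mm / 400 = -0.0025.

```bash
echo '[0, 0, 0, 0, -0.0025, 0.005, 1, 0, 0, 0, 0, 0, 0, 0, 0, 0, 0, 0, 0, 0, 0, 0, 0, 0, 0, 0, 0, 0, 0, 0, 0, 0, 0, 0, 0]' | python3 steer.py 40
echo '[0, 0, 0, 0, 0, 0, 0, 0, 0, 0, 0, 0, 0, 0, 0, 0, 0, 0, 0, 0, 0, 0, 0, 0, 0, 0, 0, 0, 0, 0, 0, 0, 0, 0, 0]' | python3 steer.py 40
echo '[0, 0, 0, 0, 0, -0.0125, 0, 0, 0, 0, 0, 0, -0.0375, 0, 0, 0, 0, 0, 0, 0, 0, 0, 0, 0, 0, 0, 0, 0, 0, 0, 0, 0, 0, 0, 0]' | python3 steer.py 40
python3 - <<'E'
from h import *
go([467.5,349.8,350],1.89)
a=cv2.resize(r.grab_frame('scene')[170:320,100:320,::-1],None,fx=2.7,fy=2.7)
cv2.imwrite('pics/s3.png',a)
E
```

```text
clock: 8.17
eef_pos: [466.9, 349.1, 143.3]
tcp_rot: [3.142, -0.0, 1.895]
contact_force: [-0.4, -0.1, -0.1]
opening: 0.454
grasp_force: 0.0
clock: 8.58
eef_pos: [467.2, 349.2, 143.5]
tcp_rot: [3.141, -0.0, 1.895]
contact_force: [0.1, -0.3, 1.9]
opening: 0.294
grasp_force: 40.1
clock: 9.0
eef_pos: [466.6, 348.9, 162.8]
tcp_rot: [-3.141, 0.0, 1.895]
contact_force: [0.9, -0.2, -2.9]
opening: 0.294
grasp_force: 39.7
at [466.6 348.9 162.8] [-3.141  0.     1.895] move [   0.6    1.  -187.2] rot [-0.001  0.     0.005] t 9.0
```

View pics/s3.png

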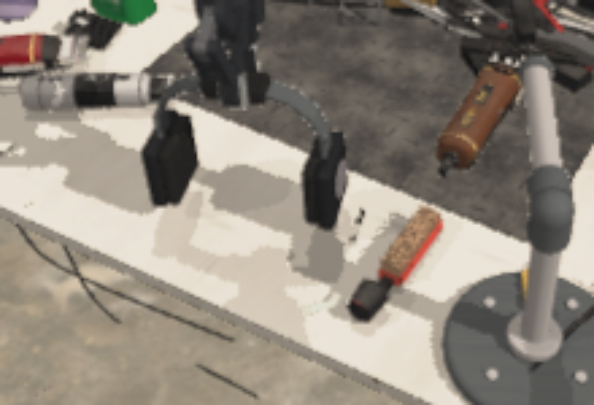

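The headset hangs level in the grip, with cups at about (170,158) and (325,180) in the crop. Next: lift, carry it above the arm, and align.

In the tool's units: -35 mm / 400 = -0.0875, -20 mm / 400 = -0.05.

```bash
echo '[0, 0, 0, 0, 0, -0.05, 0, 0, 0, 0, 0, 0, -0.0875, 0, 0, 0, 0, 0, 0, -0.0875, 0, 0, 0, 0, 0, 0, -0.0875, 0, 0, 0, 0, 0, 0, -0.0875, 0]' | python3 steer.py
echo '[0, 0, 0, 0, 0, -0.05, 0, 0, 0, 0, 0, 0, -0.02, 0, 0, 0, 0, -0.03, -0.0025, 0, 0, 0, 0, 0, -0.065, -0.0038, 0, 0, 0, 0, 0, -0.065, -0.0038, 0, 0]' | python3 steer.py
echo '[0, 0, 0, -0.065, -0.0038, 0, 0, 0, 0, 0, -0.065, -0.0038, 0, 0, 0, 0, 0, -0.065, -0.0038, 0, 0, 0, 0, 0, -0.065, -0.0038, 0, 0, 0, 0, 0, -0.065, -0.0038, 0, 0]' | python3 steer.py
echo '[0, 0, 0, -0.065, -0.0038, 0, 0, 0, 0, 0, -0.05, -0.0038, 0, 0, 0, 0, -0.0159, -0.015, 0, 0, 0, 0, 0, -0.0159, 0, 0, 0, 0, 0, 0, -0.0159, 0, 0, 0, 0]' | python3 steer.py
echo '[0, 0, 0, 0, 0, 0, 0, 0, 0, 0, 0, 0, 0, 0, 0, 0, 0, 0, 0, 0, 0, 0, 0, 0, 0, 0, 0, 0, 0, 0, 0, 0, 0, 0, 0]' | python3 steer.py
python3 -c "
from h import *
go([532.4,111.3,197],2.043)"
```

```text
clock: 9.47
eef_pos: [466.4, 348.7, 324.0]
tcp_rot: [-3.14, 0.001, 1.895]
contact_force: [0.4, 0.5, -2.5]
opening: 0.296
grasp_force: 40.1
clock: 9.88
eef_pos: [482.7, 285.9, 348.7]
tcp_rot: [-3.138, 0.001, 1.897]
contact_force: [1.3, -0.1, -3.3]
opening: 0.293
grasp_force: 40.1
clock: 10.3
eef_pos: [516.9, 159.3, 348.6]
tcp_rot: [-3.138, 0.0, 1.895]
contact_force: [0.3, 0.1, -2.5]
opening: 0.292
grasp_force: 40.1
clock: 10.72
eef_pos: [530.6, 109.6, 348.5]
tcp_rot: [-3.137, -0.001, 2.046]
contact_force: [-0.1, 1.1, -2.3]
opening: 0.291
grasp_force: 40.2
clock: 11.13
eef_pos: [531.4, 111.3, 350.9]
tcp_rot: [-3.141, -0.0, 2.044]
contact_force: [-0.1, 0.4, -2.4]
opening: 0.293
grasp_force: 40.1
at [531.4 111.3 350.9] [-3.141 -0.     2.044] move [ -0.5   1.  153.9] rot [-0.001 -0.     0.001] t 11.1333
```

In the tool's units: 30 mm / 400 = 0.075, 20 mm / 400 = 0.05.

```bash
echo '[0, 0, 0, 0, 0.0025, 0.0375, 0, 0, 0, 0, 0, 0, 0.075, 0, 0, 0, 0, 0, 0, 0.075, 0, 0, 0, 0, 0, 0, 0.075, 0, 0, 0, 0, 0, 0, 0.05, 0]' | python3 steer.py
echo '[0, 0, 0, 0, 0, 0.03, 0, 0, 0, 0, 0, 0, 0.0125, 0, 0, 0, 0, 0, 0, 0, 0, 0, 0, 0, 0, 0, 0, 0, 0, 0, 0, 0, 0, 0, 0]' | python3 steer.py
python3 - <<'E'
from h import *
go([532.4,111.3,195.5],2.043)
a=cv2.resize(r.grab_frame('scene')[170:340,200:400,::-1],None,fx=3.2,fy=3.2)
cv2.imwrite('pics/s4.png',a)
E
```

```text
clock: 11.55
eef_pos: [531.2, 111.6, 223.7]
tcp_rot: [-3.139, -0.001, 2.045]
contact_force: [-1.0, -0.1, -2.7]
opening: 0.292
grasp_force: 40.1
clock: 11.97
eef_pos: [533.2, 111.9, 210.5]
tcp_rot: [3.14, 0.001, 2.045]
contact_force: [0.6, -0.6, -1.7]
opening: 0.294
grasp_force: 40.1
at [533.2 111.9 210.5] [3.140e+00 1.000e-03 2.045e+00] move [-0.2 -1.  15. ] rot [0.002 0.001 0.002] t 11.9667
```

View pics/s4.png

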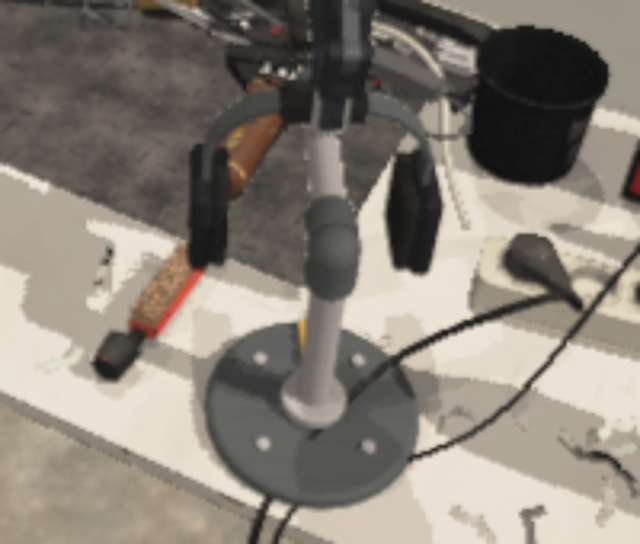

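The headset straddles the arm, cups at (208,205) and (413,212) in the crop, pad just above the pipe. I'll check centring by projecting the expected cup positions.

Run:
```python
from h import *
s=r.sense(); e=s['eef_pos']; a=.472; x=np.array([np.cos(a),np.sin(a),0]); y=np.array([-np.sin(a),np.cos(a),0])
for dy in (-8,0,8):
  o=np.array([e[0],e[1],67])+dy*y
  P=[o+k*69.5*y+np.array([0,0,35]) for k in (1,-1)]+[o+28*y+[0,0,130]]+[o-28*y+[0,0,130]]
  print(dy,np.round((proj('scene',P)-[200,170])*3.2,0).tolist())
c=np.array([452.2,70.5,161]); print(np.round((proj('scene',[c+60*x,c+90*x])-[200,170])*3.2))
```

```text
-8 [[225.0, 205.0], [429.0, 210.0], [296.0, 99.0], [385.0, 101.0]]
0 [[213.0, 205.0], [417.0, 209.0], [284.0, 99.0], [373.0, 101.0]]
8 [[201.0, 204.0], [405.0, 209.0], [271.0, 99.0], [360.0, 101.0]]
[[327. 176.]
 [323. 143.]]
```

Centred within about 3 mm. I lower it onto the pipe.

In the tool's units: 6 mm / 400 = 0.015, 5 mm / 400 = 0.0125.

```bash
echo '[0, 0, 0, -0.005, -0.0025, 0.015, 0, 0, 0, 0, 0, 0, 0.0125, 0, 0, 0, 0, 0, 0, 0.0025, 0, 0, 0, 0, 0, 0, 0, 0, 0, 0, 0, 0, 0, 0, 0]' | python3 steer.py
echo '[0, 0, 0, 0, 0, 0.005, 0, 0, 0, 0, 0, 0, 0, 0, 0, 0, 0, 0, 0, 0, 0, 0, 0, 0, 0, 0, 0, 0, 0, 0, 0, 0, 0, 0, 0]' | python3 steer.py
```

```text
clock: 12.43
eef_pos: [532.3, 109.4, 197.1]
tcp_rot: [-3.141, -0.0, 2.045]
contact_force: [0.2, 0.0, -1.9]
opening: 0.293
grasp_force: 40.1
clock: 12.85
eef_pos: [532.6, 109.5, 195.4]
tcp_rot: [3.141, 0.0, 2.045]
contact_force: [-0.1, 0.0, -1.9]
opening: 0.293
grasp_force: 40.2
```

In the tool's units: 1 mm / 400 = 0.0025.

```bash
echo '[0, 0, 0, 0, 0, 0.0025, 0, 0, 0, 0, 0, 0, 0, 0, 0, 0, 0, 0, 0, 0, 0, 0, 0, 0, 0, 0, 0, 0]' | python3 steer.py
echo '[0, 0, 0, 0, 0, 0.0013, 0, 0, 0, 0, 0, 0, 0, 0, 0, 0, 0, 0, 0, 0, 0, 0, 0, 0, 0, 0, 0, 0]' | python3 steer.py
echo '[0, 0, 0, 0, 0, 0.0013, 0, 0, 0, 0, 0, 0, 0, 0, 0, 0, 0, 0, 0, 0, 0, 0, 0, 0, 0, 0, 0, 0]' | python3 steer.py
```

```text
clock: 13.18
eef_pos: [532.6, 109.5, 195.2]
tcp_rot: [3.141, 0.0, 2.045]
contact_force: [-3.1, -1.2, 7.5]
opening: 0.292
grasp_force: 41.4
clock: 13.52
eef_pos: [532.6, 109.5, 195.2]
tcp_rot: [3.141, 0.0, 2.045]
contact_force: [-3.9, -0.9, 11.7]
opening: 0.29
grasp_force: 42.0
clock: 13.85
eef_pos: [532.7, 109.5, 195.1]
tcp_rot: [3.141, 0.0, 2.045]
contact_force: [-5.3, -0.6, 16.4]
opening: 0.294
grasp_force: 42.6
```

In the tool's units: -1.5 mm / 400 = -0.0038.

```bash
echo '[0, 0, 0, 0, 0, -0.0038, 0, 0, 0, 0, 0, 0, 0, 0.32, 0, 0, 0, 0, 0, 0, 0.36, 0, 0, 0, 0, 0, 0, 0.4, 0, 0, 0, 0, 0, 0, 0.5]' | python3 steer.py 20
echo '[0, 0, 0, 0, 0, 0, 0.6, 0, 0, 0, 0, 0, 0, 0.6, 0, 0, 0, 0, 0, 0, 0.6, 0, 0, 0, 0, 0, 0, 0.6, 0, 0, 0, 0, 0, 0, 0.6]' | python3 steer.py
python3 - <<'E'
from h import *
a=cv2.resize(r.grab_frame('scene')[170:340,200:400,::-1],None,fx=3.2,fy=3.2)
cv2.imwrite('pics/s5.png',a)
E
```

```text
clock: 14.27
eef_pos: [532.4, 109.5, 194.6]
tcp_rot: [-3.141, -0.0, 2.045]
contact_force: [0.5, -0.0, 0.2]
opening: 0.495
grasp_force: 0.0
clock: 14.68
eef_pos: [532.4, 109.5, 194.7]
tcp_rot: [-3.142, 0.0, 2.045]
contact_force: [0.2, 0.1, -0.2]
opening: 0.599
grasp_force: 0.0
```

View pics/s5.png

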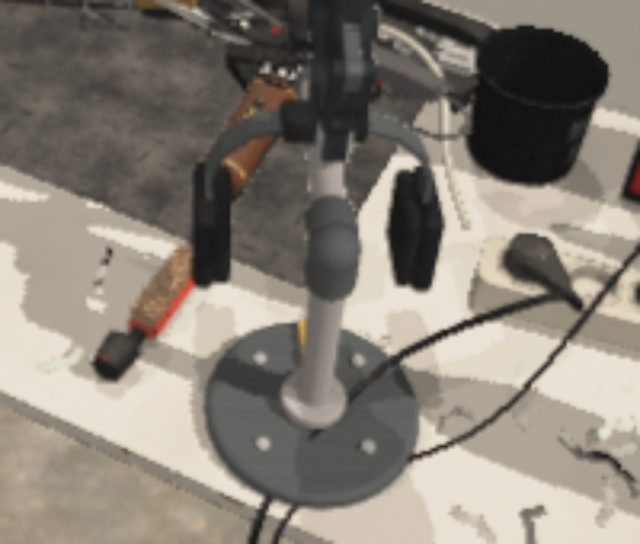

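The headset hangs level on the pipe, cups at (211,225) and (414,228), and the fingers are open. I rise straight up and clear.

In the tool's units: -30 mm / 400 = -0.075, -25 mm / 400 = -0.0625.

```bash
echo '[0, 0, 0, 0, 0, -0.0125, 0.6, 0, 0, 0, 0, 0, -0.0375, 0.6, 0, 0, 0, 0, 0, -0.0625, 0.6, 0, 0, 0, 0, 0, -0.075, 0.6, 0, 0, 0, 0, 0, -0.075, 0.6]' | python3 steer.py
echo '[0, 0, 0, 0.0625, 0, -0.025, 0.6, 0, 0, 0, 0.1, 0, 0, 0.6, 0, 0, 0, 0.1, 0, 0, 0.6, 0, 0, 0, 0.1, 0, 0, 0.6, 0, 0, 0, 0.1, 0, 0, 0.6]' | python3 steer.py
echo '[0, 0, 0, 0.075, 0, 0, 0.6, 0, 0, 0, 0, 0, 0, 0.6, 0, 0, 0, 0, 0, 0, 0.6, 0, 0, 0, 0, 0, 0, 0.6, 0, 0, 0, 0, 0, 0, 0.6]' | python3 steer.py
python3 - <<'E'
from h import *
a=cv2.resize(r.grab_frame('scene')[170:340,200:400,::-1],(400,340))
b=cv2.resize(r.grab_frame('top')[155:265,230:340,::-1],(396,396))
o=np.zeros((396,796,3),np.uint8);o[:340,:400]=a;o[:,400:]=b
cv2.imwrite('pics/f.png',o)
E
```

```text
clock: 15.15
eef_pos: [532.0, 109.4, 301.0]
tcp_rot: [-3.141, -0.0, 2.045]
contact_force: [0.3, 0.4, 0.6]
opening: 0.6
grasp_force: 0.0
clock: 15.57
eef_pos: [447.0, 275.4, 310.5]
tcp_rot: [3.141, -0.0, 2.044]
contact_force: [0.1, 0.2, 0.0]
opening: 0.6
grasp_force: 0.0
clock: 15.98
eef_pos: [434.7, 299.9, 309.9]
tcp_rot: [-3.142, 0.0, 2.044]
contact_force: [0.2, -0.5, -0.0]
opening: 0.6
grasp_force: 0.0
```

View pics/f.png

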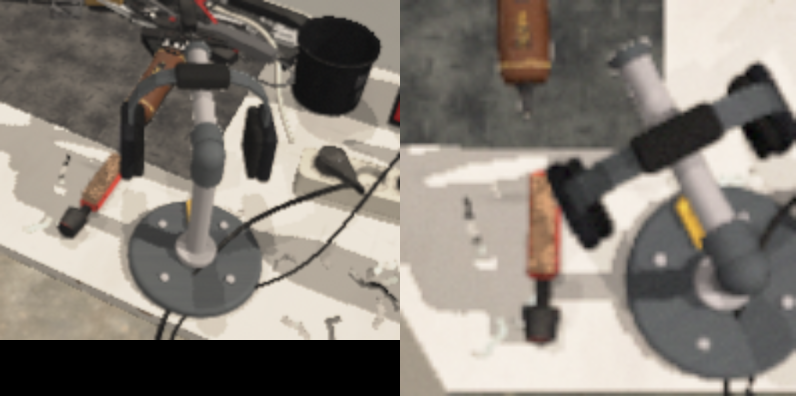

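The headset hangs centred and square on the pipe (pad at (678,137) in the composite). The arm lies along the pointer, and the brush and clipper haven't moved.

```bash
echo '[0, 0, 0, 0, 0, 0, 0.6, 0, 0, 0, 0, 0, 0, 0.6, 0, 0, 0, 0, 0, 0, 0.6, 0, 0, 0, 0, 0, 0, 0.6, 0, 0, 0, 0, 0, 0, 0.6]' | python3 steer.py | head -1; python3 -c "
from rig import r
print(r.sign_off())"
```

```text
clock: 16.5
the job is handed in; nothing more can be done
None
```

The arm now points along the pointer (about 0.47 rad measured, pointer 0.44–0.48), the headset hangs square and level at mid-pipe, the clipper and brush look unmoved, and the job was handed in at about 16.5 s; no verdict was returned.

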